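Scoop beads for a batch of ribbon bows and log it

TASK

Draw the scoop out from under the desk riser, set it down flat on the open table clear of the riser and let go, then take it again by its handle and scoop at least three of the beads from the cardboard tray into the round woven basket, spilling none and never touching a bead with the gripper. Then log the batch by swinging the sprung lever of the tally counter fully to its stop and letting it spring back, and finish with the scoop lying flat on the table outside the tray. Leave the stationery lying about where it is.

Things in the scene. Friction and masses are not known exactly. Their poses are not given: they have to be found in the camera images.
- riser: Light wood desk riser (low shelf), fixed, 180 deep (x) x 300 wide (y) x 85 high; paper piled on top to about 170 high, from 35 mm behind the front edge. Origin: centre of its underside at table height. Open front at x = -90; board from z = 70 to 85; end panels 16 thick at y = -142 and 142, open between.
- scoop: Loose aluminium scoop, 180 g, wooden handle. Origin: centre of the pan's underside; z up, open mouth faces -x, handle to +x. Starts flat on the table, handle under the riser. Pan 90 long (x) x 100 wide (y), floor 3 thick, its front 23 a lip 86 wide without walls; back wall x = 37..45, top at z = 57. Handle 20 wide, x = 45..140, z = 39..57. Pan too wide to grip across: pinch a side wall.
- scoop_wall (a point): Top edge of one side wall of the pan, at (-6, -46, 34) in the scoop's frame; the other is at y = +46. Side walls are 8 thick, x = -22..37
- scoop_grip (a point): Middle of the scoop's handle: at (90, 0, 48) in the scoop's frame; same axes as the scoop
- scoop_end (a point): Rear end of the scoop's handle: at (140, 0, 48) in the scoop's frame
- tray: Fixed open cardboard tray, outside 240 (x) x 180 (y) x 34 high, walls and floor 4 thick. Origin: centre of its underside, at table height. The beads begin in the -x half (bead centres at x = -99..-13); its +x end is free for setting the scoop in.
- bead1: Round polished dark wooden bead, 26 diameter, 11 g, loose in the tray. Origin: its centre (axes turn as it rolls)
- bead2: Round polished dark wooden bead, 26 diameter, 11 g, loose in the tray. Origin: its centre (axes turn as it rolls)
- bead3: Round polished dark wooden bead, 26 diameter, 11 g, loose in the tray. Origin: its centre (axes turn as it rolls)
- bead4: Round polished dark wooden bead, 26 diameter, 11 g, loose in the tray. Origin: its centre (axes turn as it rolls)
- bead5: Round polished dark wooden bead, 26 diameter, 11 g, loose in the tray. Origin: its centre (axes turn as it rolls)
- bead6: Round polished dark wooden bead, 26 diameter, 11 g, loose in the tray. Origin: its centre (axes turn as it rolls)
- basket: Fixed round woven basket, open on top, 65 high, outer radius 60 at the foot and 75 at the rim, wall 4, floor 5 thick. Origin: centre of its underside
- basket_mid (a point): Point on the basket's axis 30 above the table
- counter: Fixed desk tally counter: a grey box 60 x 60 x 40 high on a steel foot 90 (x) x 80 (y) x 4, with a flat steel lever on top that turns about the vertical axis through the box's centre. Origin: centre of its underside.
- tally (a joint): Angle of the tally lever, rad: 0 at rest (lever points to the counter's -x), 1.0 at its stop; grows anticlockwise seen from above (its pin moves from the counter's -x towards -y). Sprung back to 0; about 3 N at the pin holds it at the stop.
- tally_pin (a point): Middle of the upright round pin at the lever's free end: pin 12 diameter, from z = 46 to 76 above the table, 50 from the lever's axis; this point is 65 above the table
- tally_axis (a point): Point on the lever's turning axis, 65 above the table
- spool_a: Bystander: flat spool of black ribbon, 64 diameter, 24 high. Origin: centre of underside
- spool_b: Bystander: larger spool of black ribbon, 76 diameter, 24 high. Origin: centre of underside
- glue: Bystander: bottle of glue, 44 diameter, 110 high. Origin: centre of underside
- mug: Bystander: white mug, 72 diameter, 85 high. Origin: centre of underside
- stapler: Bystander: stapler, 140 long (x) x 32 x 37 high. Origin: centre of underside
- scissors: Bystander: scissors lying flat, about 150 long (x), 75 wide, 8 high. Origin: near the pivot
Mind the look-alikes: they are no part of the job. Of the things that look like the scoop, the larger one is meant.

How it is judged:
By the outcome, as a careful person would: the job done as asked, in the order asked, and still so for the second after the job is handed in, with the robot touching nothing.
It also fails if it takes over 72 s, if anything falls off the work surface, if the arm or the gripper's body presses on something with over 40 N, if the wrist force passes 120 N, or if a joint passes its speed limit or range.

ROBOT

A 6-joint arm with a two-finger parallel gripper is mounted at the origin on the work surface. World frame = base frame: x ahead of the robot, y to its left, z up, the work surface at z = 0. Lengths are in mm, angles in rad, forces in N, time in s.
With the tool pointing down it reaches from about 350 to 975 mm from the base axis. Payload 4.9 kg.
Tool frame: the origin (TCP) lies at the very end of the fingers, on their centre line; the grasp point (between the pads) lies 19 mm behind it; z points along the fingers, y is the line along which they close (so a half turn about z gives the same grasp; the last joint's range is limited). The gripper opens to 85 mm and grips with 20 to 120 N. Pads are 22 mm wide; open, the fingers measure 114 mm over their backs; the gripper's body (76 mm by 85 mm) begins 54 mm behind the grasp point. The pads swing forward as they close: fully open they stand 13 mm farther back than shut.
Start: joints at [-1.405, 0.053, 1.613, -0, 1.476, -0.119], TCP at [175.599, -599.806, 231.304] pointing down, gripper open.
Joint ranges: [-3.01, 3.01], [-1.01, 2.22], [0.06, 2.58], [-1.02, 4.17], [0.09, 2.62], [-3.14, 3.14]. Speed limits (rad/s): [2.57, 2.57, 3.14, 3.14, 3.14, 3.14].

INTERFACE

Orientations are given as a unit quaternion [x, y, z, w].
In Python, from cell import sensors, vision, bot gives the robot as it stands. The module is installed in compiled form; this text tells all that it offers.
- The arm moves only by the tool carry_out, never from a script. Its argument "targets" is one flat list of numbers, 7 for each row, row after row: the closure, from 0 (fully open) to 1 (shut), then the shift along the world's x, y, z in m, then the turn, a rotation vector about the world's x, y, z in rad. A call has 1 to 20 rows; each row is the pose to reach, as a shift and turn from the pose commanded when the call began; what a row does not reach only later rows make up. A row lasts 1/10 s, in which the tool goes at most 50 mm and 8.59 degrees, less where a joint would pass 70% of its speed; a pose out of reach is approached as far as the arm can. A call with a gripper value outside its range is refused whole. The fingers move at their own pace and stop on an object; "grip_force" is the grip in N (left out, the last holds). Time passes only in rows, so rows that repeat a pose let the fingers close. It gives the time, the measured TCP pose, the force, the opening and the grip force at its end, in the units of the state.
- sensors.state(): the state, without advancing time (a new reading comes with each control period).
- vision.get_image(name): name is "scene" or "top" or "wrist"; returns a dict with "image" (400x640x3 uint8, red, green, blue), "depth" (400x640 float32, mm along the optical axis (not along the pixel's ray), 0 where there is no reading), "fovy" (degrees; the focal length in pixels is half the picture's height over the tangent of half this angle, whatever the lens; pixels are square), "cx", "cy" (the principal point, pixels), "dist_coeffs" ([k1, k2, p1, p2, k3] as OpenCV has them; the pictures are not rectified), "world_from_camera" (4x4, takes a point from camera to world coordinates). Camera axes: x right, y down, z forward; pixel columns grow to the right and rows downward; lengths in mm; the calibration is good to about 2 mm. A picture is of the moment at which its call begins.
- bot.hand_in(): hands the job in; it is judged then, once.
Trained networks look in the newest picture that a camera, given by its name, has taken for a name from the list of things; names that differ only in an ending like _2 or _b are one class to them, and where a whole thing is asked for, a point or a joint stands for the part that bears it (a point fixed in the world has none). Each returns a list of dicts, best first, with "conf" (0 to 1); they miss things now and then, are a little off and sometimes report something else, mostly with a low value. They report only what shows in the picture. A call takes as long as a camera call. They do not tell look-alikes from the thing itself.
- vision.boxes_of(camera, query): "box" ([left, top, width, height] in pixels, round what is visible of it).
- vision.spot_point(camera, query): "centre" ([column, row] in pixels: a listed point, or the origin of a listed thing).
The state is a dict: "t": time; "joint_pos": joint angles; "joint_velocities": joint speeds; "joint_torque": joint torques, N m; "tool_pos": TCP position; "tcp_rot": TCP orientation; "ft_force": force on the tool from outside, world axes, zero at the start; "ft_torque": the same for the moment, N m; "opening": finger opening in mm; "gripper_force": force on a finger pad.
Only numpy, scipy, OpenCV 4.12 (cv2) and the standard library are available. Lean on these libraries where they do the work, as an engineer would, in place of code of your own. Each camera call takes 0.05 s, during which the arm holds its last target. There are 200 camera calls.

## Working session

There is one attempt and no reset: what is moved stays moved. The work goes in short steps, Python scripts to look and compute and a tool call to move; the robot and the scene stay as the last step left them, time stands still between calls to the robot, and variables do not carry over. Pictures are saved under pics/ and viewed, at most 14 in all, crops included, and the job is handed in when it is done.

Besides the shell and the picture viewer there is one more tool, called after "Request:" as a command line: name --argument value ..., lists and objects as JSON in quotes. carry_out: Moves the arm, as the interface text tells. Its arguments: {"type":"object","properties":{"targets":{"type":"array","items":{"type":"number"}},"grip_force":{"type":"number"}},"required":["targets"]}

```bash
mkdir -p pics; cat > h.py <<'E'
from cell import sensors, vision, bot
import numpy as np, cv2
def K(im):
    f=200/np.tan(np.radians(im["fovy"])/2)
    return np.array([[f,0,im["cx"]],[0,f,im["cy"]],[0,0,1.]])
def ray(im,px):
    p=cv2.undistortPoints(np.array([[px]],float),K(im),np.array(im["dist_coeffs"],float))[0,0]
    T=np.array(im["world_from_camera"]); return T[:3,3],T[:3,:3]@np.array([p[0],p[1],1])
def atz(im,px,z):
    o,d=ray(im,px); return o+d*(z-o[2])/d[2]
def dep(im,px,r=1):
    c,rr=int(round(px[0])),int(round(px[1])); D=im["depth"][max(0,rr-r):rr+r+1,max(0,c-r):c+r+1]
    D=D[D>0]
    o,d=ray(im,px); return o+d*np.median(D) if D.size else None
def proj(im,P):
    T=np.linalg.inv(np.array(im["world_from_camera"]))
    r,_=cv2.Rodrigues(T[:3,:3]); 
    return cv2.projectPoints(np.array(P,float).reshape(-1,1,3),r,T[:3,3],K(im),np.array(im["dist_coeffs"],float))[0].reshape(-1,2)
def cloud(im):
    h,w=im["depth"].shape; u,v=np.meshgrid(np.arange(w),np.arange(h))
    p=cv2.undistortPoints(np.stack([u,v],-1).reshape(-1,1,2).astype(float),K(im),np.array(im["dist_coeffs"],float))[:,0]
    d=im["depth"].reshape(-1,1); T=np.array(im["world_from_camera"])
    P=np.c_[p*d,d]@T[:3,:3].T+T[:3,3]; P[d[:,0]==0]=np.nan
    return P.reshape(h,w,3)
def save(im,n): cv2.imwrite(f"pics/{n}.png",im["image"][:,:,::-1])
E
python3 - <<'E'
from h import *
np.set_printoptions(precision=1,suppress=True)
for cam in ["top","scene"]:
    im=vision.get_image(cam); save(im,cam+"0"); print(cam,np.array(im["world_from_camera"])[:3,3])
    np.save(cam+"_c.npy",cloud(im))
    for q in ["riser","scoop","scoop_wall","scoop_grip","scoop_end","tray","bead1","basket","basket_mid","counter","tally_pin","tally_axis"]:
        for r in vision.spot_point(cam,q)[:7]:
            if r["conf"]>.25:
                p=dep(im,r["centre"]); print(q,round(r["conf"],2),np.array(r["centre"]),p, atz(im,r["centre"],0)[:2])
E
```

```text
top [ 227.6   22.1 1415.3]
riser 0.69 [321.6 252.7] [368.   19.7  10.4] [369.   19.7]
riser 0.68 [304.7 127.8] [741.   62.2 125.7] [791.   66.2]
scoop 0.84 [315.3 167.1] [651.3  33.4   2.4] [652.1  33.4]
scoop 0.73 [225.7 300.4] [227.3 321.9   2.5] [227.3 322.4]
scoop_wall 0.56 [232.5 307.7] [205.  296.1  24.5] [204.6 300.9]
scoop_grip 0.7 [243.7 284.3] [274.3 259.1  42.8] [275.8 266.5]
scoop_grip 0.57 [307.8 137.7] [724.7  54.3  82.4] [755.4  56.3]
scoop_end 0.75 [254.8 279.7] [289.1 230.9   4.7] [289.3 231.6]
scoop_end 0.65 [308.2 136.5] [728.4  53.   83.2] [759.6  54.9]
tray 0.84 [230.6 211.6] [508.4 310.3   4.3] [509.2 311.2]
tray 0.54 [248.5 215.2] [490.7 248.4  27.8] [495.9 252.9]
bead1 0.61 [248.9 215.7] [489.3 247.3  26.5] [494.3 251.6]
bead1 0.61 [239.2 205.8] [521.7 278.2  28.3] [527.7 283.5]
bead1 0.59 [228.7 222.7] [471.9 315.5   5.8] [472.9 316.7]
bead1 0.53 [259.1 219.5] [475.8 214.5  28.9] [481.  218.5]
bead1 0.44 [236.4 230.8] [441.6 286.1  28.2] [445.9 291.5]
bead1 0.36 [248.9 237. ] [422.  247.6  21. ] [424.9 251.1]
bead1 0.26 [313.5 166.8] [652.5  39.3   2.6] [653.
[... 1503 characters left out ...]
 [366.4 294.8] [521.2 279.2  29.7] [511.7 270.4]
bead1 0.43 [365.3 280.7] [503.7 247.3  27.2] [494.5 238.2]
basket 0.63 [268.5 171.5] [ 561.9 -185.4    5.3] [ 560.5 -189.7]
basket 0.62 [286.5 104. ] [ 385.  -430.2    3.3] [ 383.5 -433.8]
basket 0.46 [319.8 136.3] [ 359.1 -242.2    4.4] [ 357. -246.]
basket_mid 0.9 [272.2 163.6] [ 539.2 -209.     4.4] [ 538.  -212.6]
basket_mid 0.34 [325.3 167.6] [ 415.4 -106.7   24. ] [ 404.9 -124.2]
counter 0.92 [275.4 124.5] [ 472.4 -325.3   35.8] [ 458.9 -360.7]
tally_pin 0.66 [283. 104.] [ 419.6 -378.4   56.9] [ 394.  -439.4]
tally_axis 0.56 [280.  108.8] [ 435.1 -368.7   50.8] [ 413.4 -422.2]
tally_axis 0.39 [348.6 388.8] [669.9 439.8  79.9] [657. 430.]
```

```bash
python3 - <<'E'
import cv2
a=cv2.imread("pics/top0.png")[90:330,170:500]; b=cv2.imread("pics/scene0.png")[70:400,200:540]
cv2.imwrite("pics/top0c.png",cv2.resize(a,None,fx=2.4,fy=2.4,interpolation=cv2.INTER_CUBIC)); cv2.imwrite("pics/scene0c.png",cv2.resize(b,None,fx=1.8,fy=1.8,interpolation=cv2.INTER_CUBIC))
E
```

```text
(no output)
```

View pics/top0c.png

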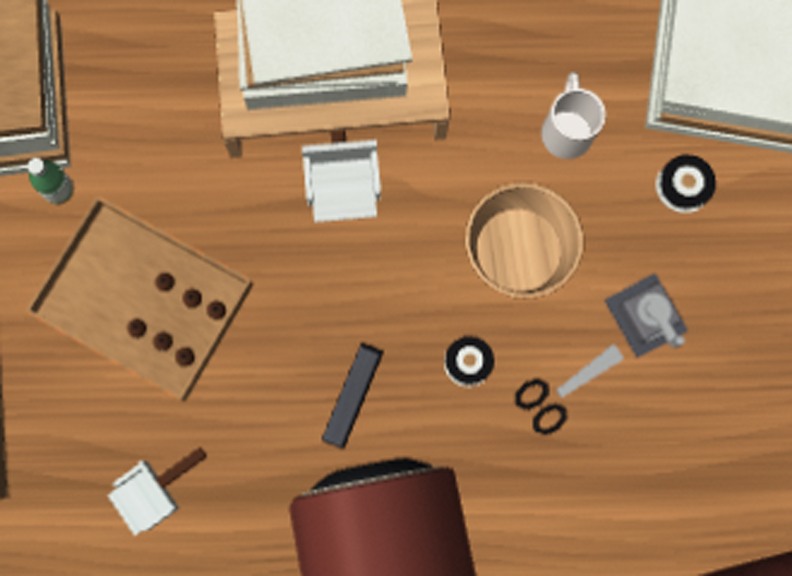

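View pics/scene0c.png

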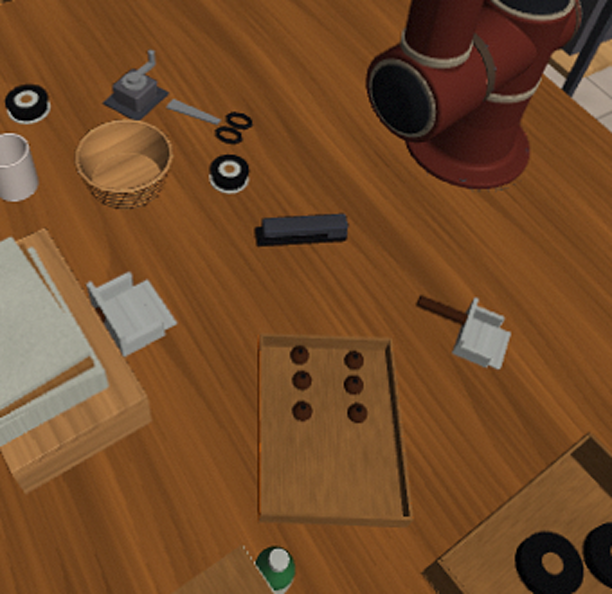

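The top view shows the scoop at crop pixel (340,180) with its handle under the riser, and the smaller look-alike at (140,500). The tray is at (140,300) with two rows of three beads at its lower-right end. The basket is at (525,240), the counter at (645,310) with its lever pointing lower right. Next I fit poses from the depth.

```bash
python3 - <<'E'
from h import *
np.set_printoptions(precision=1,suppress=True)
t=np.load("top_c.npy"); s=np.load("scene_c.npy")
def sel(c,x0,x1,y0,y1,z0,z1):
    P=c.reshape(-1,3); m=(P[:,0]>x0)&(P[:,0]<x1)&(P[:,1]>y0)&(P[:,1]<y1)&(P[:,2]>z0)&(P[:,2]<z1); return P[m]
def rect(P): 
    r=cv2.minAreaRect(P[:,:2].astype(np.float32)); return np.array(r[0]),np.array(r[1]),r[2],len(P)
for n,c in (("top",t),("scene",s)):
    print(n)
    print("tray rim",rect(sel(c,350,660,150,460,30,40)))
    print("tray all",rect(sel(c,350,660,150,460,18,40)))
    print("scoop wall/back",rect(sel(c,570,700,-30,100,15,62)), "back",rect(sel(c,570,700,-30,100,42,62)))
    print("riser",rect(sel(c,600,860,-120,260,78,90)))
    B=sel(c,440,670,-300,-80,58,72); 
    A=np.c_[2*B[:,:2],np.ones(len(B))]; q=np.linalg.lstsq(A,(B[:,:2]**2).sum(1),rcond=None)[0]; print("basket rim",q[:2],np.sqrt(q[2]+q[:2]@q[:2]),len(B))
    print("counter top",rect(sel(c,380,540,-460,-290,36,43)),"foot",rect(sel(c,380,540,-460,-290,2.5,6)))
    L=sel(c,360,560,-480,-270,70,85); print("pin",L.mean(0) if len(L) else 0,len(L)); L=sel(c,360,560,-480,-270,46,85); print("lever",rect(L))
im=vision.get_image("scene")
for r in vision.spot_point("scene","bead1"): print(r["conf"],atz(im,r["centre"],17))
im=vision.get_image("top")
for r in vision.spot_point("top","bead1"): print(r["conf"],atz(im,r["centre"],17))
E
```

```text
top
tray rim (array([515.2, 342.9]), array([305.9, 179. ]), 59.63412094116211, 391)
tray all (array([515.4, 342.6]), array([306.4, 179.1]), 59.522830963134766, 828)
scoop wall/back (array([663.7,  44.2]), array([ 73.5, 100.2]), 3.4022419452667236, 297) back (array([691.5,  45.8]), array([17.1, 96.7]), 1.1447004079818726, 127)
riser (array([784.6,  53.5]), array([165.7, 302.1]), 2.836123466491699, 1862)
basket rim [ 552.7 -192.3] 73.21551264089409 343
counter top (array([ 459.7, -360.1]), array([57. , 58.4]), 26.077194213867188, 148) foot (array([ 460. , -375.3]), array([159.8, 169.3]), 0.10104954987764359, 425)
pin [ 416.7 -380.7   76.1] 12
lever (array([ 444.7, -360.9]), array([70.7, 41.8]), 7.679792881011963, 120)
scene
tray rim (array([519.1, 350.8]), array([323.6, 181.4]), 59.425838470458984, 770)
tray all (array([518.9, 350.6]), array([324.3, 182.2]), 59.829795837402344, 1671)
scoop wall/back (array([664.3,  44.2]), array([ 71.5, 103.4]), 3.9594566822052, 500) back (array([693.2,  46.4]), array([13.2, 99.7]), 3.085918664932251, 171)
riser (array([787.6,  53.8]), array([162.3, 301.6]), 3.6060142517089844, 2508)
basket rim [ 555.5 -191. ] 73.23201244105212 407
counter top (array([ 461. , -359.1]), array([59.5, 59.7]), 22.20169448852539, 130) foot (array([ 459.9, -375.4]), array([164.3, 156.9]), 87.60708618164062, 225)
pin [ 415.4 -381.7   73.6] 11
lever (array([ 490.2, -340.2]), array([183.9,  36.5]), 35.43288040161133, 120)
0.63 [442.8 288.4  17. ]
0.58 [426.7 254.6  17. ]
0.51 [500.1 246.9  17. ]
0.5 [475.9 219.2  17. ]
0.48 [458.  313.6  17. ]
0.43 [522.8 286.1  17. ]
0.63 [475.1 219.3  17. ]
0.62 [530.3 279.1  17. ]
0.61 [463.6 314.7  17. ]
0.55 [496.6 248.6  17. ]
0.53 [430.9 249.   17. ]
0.43 [446.6 280.3  17. ]
0.32 [647.1  37.5  17. ]
```

```bash
python3 - <<'E'
from h import *
from scipy.spatial.transform import Rotation as R
np.set_printoptions(precision=3,suppress=True)
s=sensors.state(); print(s["t"],s["tool_pos"],s["tcp_rot"]); print(R.from_quat(s["tcp_rot"]).as_matrix())
for n in("top","scene"):
    P=np.load(n+"_c.npy").reshape(-1,3); u=np.array([.507,.862]);v=np.array([-.862,.507])
    q=(P[:,:2]-[508,310]); a=q@u; b=q@v
    m=(abs(a)<135)&(abs(b)<110)&(P[:,2]>24)&(P[:,2]<40); m&=~((abs(a)<110)&(abs(b)<76))
    print(cv2.minAreaRect(P[m][:,:2].astype(np.float32)))
im=vision.get_image("wrist"); W=np.array(im["world_from_camera"]); print(W, im["fovy"])
M=np.eye(4);M[:3,:3]=R.from_quat(s["tcp_rot"]).as_matrix();M[:3,3]=s["tool_pos"];print(np.linalg.inv(M)@W)
E
```

```text
1.5 [ 175.626 -599.827  231.353] [0.99  0.142 0.    0.   ]
[[ 0.96   0.281  0.   ]
 [ 0.281 -0.96  -0.   ]
 [-0.     0.    -1.   ]]
((499.482421875, 315.67059326171875), (243.060302734375, 179.14781188964844), 59.522823333740234)
((498.5518798828125, 316.00225830078125), (242.74276733398438, 181.4296875), 59.425838470458984)
[[   0.281   -0.924   -0.26   241.977]
 [  -0.96    -0.27    -0.076 -579.896]
 [  -0.001    0.271   -0.963  374.633]
 [   0.       0.       0.       1.   ]] 66.06780382014442
[[  -0.      -0.963   -0.271   69.278]
 [   1.      -0.      -0.001   -0.469]
 [   0.001   -0.271    0.963 -143.281]
 [   0.       0.       0.       1.   ]]
```

Request:
carry_out --targets '[0,0.414,0.644,0.06,0,0,2.916,0,0.414,0.644,0.06,0,0,2.916,0,0.414,0.644,0.06,0,0,2.916,0,0.414,0.644,0.06,0,0,2.916,0,0.414,0.644,0.06,0,0,2.916,0,0.414,0.644,0.06,0,0,2.916,0,0.414,0.644,0.06,0,0,2.916,0,0.414,0.644,0.06,0,0,2.916,0,0.414,0.644,0.06,0,0,2.916,0,0.414,0.644,0.06,0,0,2.916,0,0.414,0.644,0.06,0,0,2.916,0,0.414,0.644,0.06,0,0,2.916,0,0.414,0.644,0.06,0,0,2.916,0,0.414,0.644,0.06,0,0,2.916,0,0.414,0.644,0.06,0,0,2.916,0,0.414,0.644,0.06,0,0,2.916,0,0.414,0.644,0.06,0,0,2.916,0,0.414,0.644,0.06,0,0,2.916,0,0.414,0.644,0.06,0,0,2.916,0,0.414,0.644,0.06,0,0,2.916]'

```text
t: 3.55
tool_pos: [589.6, 44.4, 291.3]
tcp_rot: [-0.032, 0.999, -0.0, -0.0]
ft_force: [-0.1, -0.1, -0.2]
opening: 85.3
gripper_force: 0.0
```

```bash
cat >> h.py <<'E'
def sel(P,x0,x1,y0,y1,z0,z1):
    P=P.reshape(-1,3); m=(P[:,0]>x0)&(P[:,0]<x1)&(P[:,1]>y0)&(P[:,1]<y1)&(P[:,2]>z0)&(P[:,2]<z1); return P[m]
def rect(P):
    r=cv2.minAreaRect(P[:,:2].astype(np.float32)); return np.round(r[0],1),np.round(r[1],1),round(r[2],1),len(P)
E
python3 - <<'E'
from h import *
np.set_printoptions(precision=1,suppress=True)
im=vision.get_image("wrist"); save(im,"w1"); c=cloud(im)
for q in ["scoop","scoop_wall","scoop_grip","riser"]:
    for r in vision.spot_point("wrist",q): print(q,round(r["conf"],2),np.array(r["centre"]),dep(im,r["centre"]),atz(im,r["centre"],34))
for z in ((2,6),(15,62),(26,40),(45,62)): print(z,rect(sel(c,575,720,-30,110,*z)), np.median(sel(c,575,720,-30,110,*z)[:,2]))
E
```

```text
scoop 0.67 [312.8 203.5] [653.5  44.4   3.2] [644.1  44.2  34. ]
scoop_wall 0.6 [274.5 204.9] [659.9 -11.8   1. ] [649.4  -7.8  34. ]
scoop_grip 0.29 [314.5 202. ] [650.9  46.8   3.7] [641.8  46.3  34. ]
riser 0.96 [314.8 288.2] [741.3  53.1  86.5] [774.5  55.   34. ]
riser 0.39 [144.3 122.6] [ 552.6 -191.1    5.2] [ 550.5 -175.6   34. ]
(2, 6) (array([647.,  40.]), array([139.9, 143.2]), 90.0, 3395) 3.624005593717982
(15, 62) (array([671.4,  45.6]), array([ 86.7, 100.2]), 3.7, 2023) 38.39157050593923
(26, 40) (array([658.2,  44.7]), array([ 60.3, 100.2]), 3.7, 786) 34.42720071953718
(45, 62) (array([700.5,  47.4]), array([28.4, 99.9]), 3.7, 879) 57.19811662668445
```

View pics/w1.png

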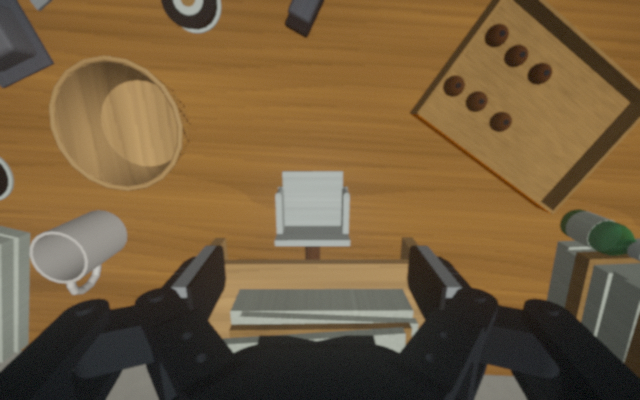

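Request:
carry_out --targets '[0.6,0.054,-0.047,-0.2,0,0,0,0.6,0.054,-0.047,-0.2,0,0,0,0.6,0.054,-0.047,-0.2,0,0,0,0.6,0.054,-0.047,-0.2,0,0,0,0.6,0.054,-0.047,-0.2,0,0,0,0.6,0.054,-0.047,-0.23,0,0,0,0.6,0.054,-0.047,-0.26,0,0,0,0.6,0.054,-0.047,-0.28,0,0,0,0.6,0.054,-0.047,-0.28,0,0,0,1,0.054,-0.047,-0.28,0,0,0,1,0.054,-0.047,-0.28,0,0,0,1,0.054,-0.047,-0.28,0,0,0,1,0.054,-0.047,-0.28,0,0,0,1,0.054,-0.047,-0.28,0,0,0]' --grip_force 50

```text
t: 5.2
tool_pos: [645.6, -2.9, 14.3]
tcp_rot: [-0.03, 1.0, -0.0, 0.002]
ft_force: [-0.3, 0.7, 6.2]
opening: 6.7
gripper_force: 52.5
```

Request:
carry_out --targets '[1,-0.01,-0.001,0.002,0,0,0,1,-0.03,-0.002,0.002,0,0,0,1,-0.05,-0.003,0.002,0,0,0,1,-0.07,-0.0045,0.002,0,0,0,1,-0.09,-0.006,0.002,0,0,0,1,-0.11,-0.007,0.002,0,0,0,1,-0.13,-0.0085,0.002,0,0,0,1,-0.14,-0.009,0.002,0,0,0,1,-0.14,-0.009,0.0,0,0,0]'

```text
t: 6.1
tool_pos: [502.5, -12.1, 14.1]
tcp_rot: [-0.03, 1.0, -0.0, -0.001]
ft_force: [-18.3, 1.1, 34.3]
opening: 6.6
gripper_force: 56.7
```

Request:
carry_out --targets '[0.6,0,0,0,0,0,0,0.6,0,0,0,0,0,0,0.6,0,0,0,0,0,0,0.6,0,0,0.04,0,0,0,0.6,0,0,0.09,0,0,0,0.6,0,0.04,0.14,0,0,0,0.6,0.04,0.04,0.19,0,0,0,0.6,0.04,0.04,0.19,0,0,0]'

```text
t: 6.9
tool_pos: [546.2, 29.0, 205.8]
tcp_rot: [-0.03, 1.0, -0.0, 0.003]
ft_force: [0.9, -0.2, -0.6]
opening: 34.4
gripper_force: 0.0
```

```bash
cat > sc.py <<'E'
from h import *
np.set_printoptions(precision=1,suppress=True)
im=vision.get_image("wrist"); save(im,"w2"); c=cloud(im); print(sensors.state()["tool_pos"])
for z in ((26,38),(30,62),(45,62)): 
    P=sel(c,440,700,-60,120,*z); print(z,rect(P),np.median(P[:,2]))
for q in ["scoop","scoop_grip","scoop_end"]:
    for r in vision.spot_point("wrist",q)[:2]: print(q,round(r["conf"],2),np.array(r["centre"]),dep(im,r["centre"]),atz(im,r["centre"],48))
E
python3 sc.py
```

```text
[548.5  28.8 208.3]
(26, 38) (array([515.7,  36. ]), array([ 59. , 100.2]), 3.5, 1221) 34.59099446560407
(30, 62) (array([566. ,  38.9]), array([160.1, 100.1]), 3.3, 3968) 56.694934549559235
(45, 62) (array([595.1,  41.1]), array([101.8,  99.8]), 3.7, 2693) 57.40229616655705
scoop 0.91 [324.9 136.3] [506.7  37.    3.4] [502.9  35.5  48. ]
scoop_grip 0.89 [324.5 227.7] [593.1  41.   58.1] [597.1  41.5  48. ]
scoop_end 0.74 [320.6 266.1] [636.7  39.8  57.8] [642.1  40.3  48. ]
```

View pics/w2.png

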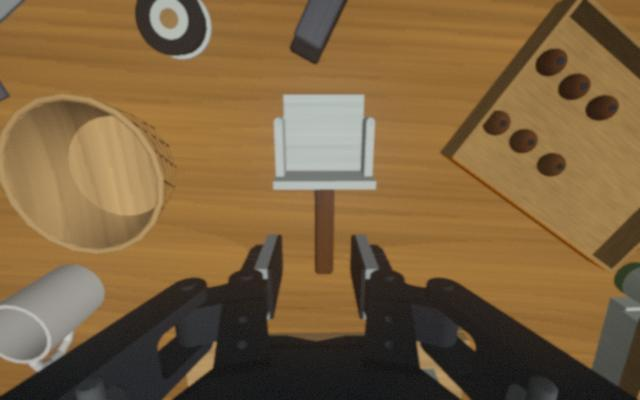

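```bash
python3 -c "
from h import *
vision.get_image('wrist'); s=sensors.state(); print(s['tool_pos'],s['tcp_rot'],s['joint_pos'],s['joint_velocities'])"
```

```text
[542.20192559  28.18317914 199.03878674] [-2.95697748e-02  9.99560825e-01  1.89401953e-04 -1.93616053e-03] [-8.51267905e-02 -1.19274915e-01  1.83509190e+00 -6.75421565e-05
  1.42966590e+00 -1.71506177e+00] [-0.00426781  0.00321326  0.0240596   0.00284697  0.00189504 -0.00029822]
```

Request:
carry_out --targets '[0.5,0.0445,0.0123,-0.04,0,0,0,0.5,0.0445,0.0123,-0.08,0,0,0,0.5,0.0445,0.0123,-0.11,0,0,0,0.5,0.0445,0.0123,-0.14,0,0,0,0.5,0.0445,0.0123,-0.16,0,0,0,0.5,0.0445,0.0123,-0.17,0,0,0,0.5,0.0445,0.0123,-0.17,0,0,0,1,0.0445,0.0123,-0.17,0,0,0,1,0.0445,0.0123,-0.17,0,0,0,1,0.0445,0.0123,-0.17,0,0,0,1,0.0445,0.0123,-0.17,0,0,0,1,0.0445,0.0123,-0.17,0,0,0]' --grip_force 90

```text
t: 8.35
tool_pos: [589.2, 40.4, 32.7]
tcp_rot: [-0.03, 1.0, -0.0, 0.001]
ft_force: [0.6, -1.3, 3.7]
opening: 18.2
gripper_force: 89.1
```

Request:
carry_out --targets '[1,0,0,0.02,0,0,0,1,0,0,0.05,0,0,0,1,0,0,0.08,0,0,0,1,0,0,0.1,0,0,0,1,0,0,0.11,0,0,0,1,0,0,0.11,0,0,0,1,0,0,0.11,0,0,0]'

```text
t: 9.05
tool_pos: [587.3, 40.6, 139.9]
tcp_rot: [-0.03, 1.0, 0.0, -0.001]
ft_force: [0.2, 0.1, -2.8]
opening: 18.1
gripper_force: 88.6
```

```bash
cat > hand.py <<'E'
from h import *
from scipy.spatial.transform import Rotation as R
np.set_printoptions(precision=1,suppress=True)
def tray(P): 
    a=np.radians(59.5); q=np.asarray(P)[...,:2]-[499,315.8]; return np.stack([q[...,0]*np.cos(a)+q[...,1]*np.sin(a),-q[...,0]*np.sin(a)+q[...,1]*np.cos(a)],-1)
im=vision.get_image("wrist"); s=sensors.state(); c=cloud(im)
M=R.from_quat(s["tcp_rot"]).as_matrix(); p=np.array(s["tool_pos"])
L=(c.reshape(-1,3)-p)@M   # tool frame
L=L[np.isfinite(L[:,0])]
# flip: scoop-like axes: X=-toolx, Y=tooly, Z=-toolz
S=np.c_[-L[:,0],L[:,1],-L[:,2]]
m=(S[:,0]>-140)&(S[:,0]<-22)&(abs(S[:,1])<60)&(S[:,2]>-40)&(S[:,2]<32)
print("walls",rect(S[m&(S[:,2]>-10)&(S[:,2]<10)]),"all",rect(S[m&(S[:,2]<32)]))
b=m&(S[:,0]>-43)&(S[:,0]<-35)&(S[:,2]>15);print("backtop z",np.median(S[b,2]))
f=m&(abs(S[:,1])<35)&(S[:,2]<-15)&(S[:,0]<-45); A=np.c_[S[f,:2],np.ones(f.sum())]; k=np.linalg.lstsq(A,S[f,2],rcond=None)[0]; print("floor plane",np.round(k,3),f.sum())
E
cat > beads.py <<'E'
from hand import *
for cam in("top","scene","wrist"):
    im=vision.get_image(cam)
    B=[(round(r["conf"],2),tray(atz(im,r["centre"],17))) for r in vision.spot_point(cam,"bead1")]
    print(cam,[(k,v) for k,v in B if abs(v[0])<130 and abs(v[1])<95])
E
python3 beads.py
```

```text
walls (array([-73. ,   0.2]), array([ 59.4, 101. ]), 0.5, 8418) all (array([-71.5,   0.3]), array([ 99.1, 101.2]), 0.6, 44522)
backtop z 25.39298653344921
floor plane [  0.    0.  -28.5] 20322
top [(0.61, array([-59.3, -30.6])), (0.6, array([-98.2,  30.6])), (0.54, array([-99.7, -32.7])), (0.5, array([-18. ,  35.7])), (0.48, array([-57.1,  26.4])), (0.37, array([-19.4, -36.4]))]
scene [(0.67, array([-62.3, -33.7])), (0.61, array([-11.7, -37.5])), (0.58, array([-17.5,  33.6])), (0.56, array([-91. , -34.6])), (0.53, array([-87.6,  27.5])), (0.52, array([-53.8,  39.4]))]
wrist [(0.7, array([-97. , -36.3])), (0.58, array([-56.8, -33.1])), (0.56, array([-18.7, -33.9]))]
```

```bash
cat > plan.py <<'E'
# rows for scoop poses given in a frame; TCP = origin + R*(80.5,0,31.5)
import numpy as np
from scipy.spatial.transform import Rotation as R
F=R.from_matrix([[-1,0,0],[0,1,0],[0,0,-1]])  # tool in scoop frame
def tcp(o,yaw,tilt):  # o=world origin of scoop underside centre, tilt>0 nose up (deg)
    q=R.from_euler("z",yaw,degrees=True)*R.from_euler("y",tilt,degrees=True)
    return np.array(o)+q.apply([80.5,0,31.5]),q*F
def lip(P,yaw,tilt): # world place of lip bottom edge -> origin
    q=R.from_euler("z",yaw,degrees=True)*R.from_euler("y",tilt,degrees=True)
    return np.array(P)-q.apply([-45,0,0])
def row(start,o,yaw,tilt):
    p0,q0=start; p,q=tcp(o,yaw,tilt); t=(p-p0)/1000; w=(q*q0.inv()).as_rotvec()
    return [round(x,4) for x in (*t,*w)],np.round(p,1)
a=np.radians(59.5)
def T(x,y,z): return np.array([499+x*np.cos(a)-y*np.sin(a),315.8+x*np.sin(a)+y*np.cos(a),z])
E
python3 - <<'E'
from hand import *
from plan import *
for cam in ("top","scene"):
    im=vision.get_image(cam)
    for r in vision.spot_point(cam,"glue")[:2]: P=atz(im,r["centre"],0); print(cam,r["conf"],P,tray(P))
t=np.load("top_c.npy"); P=t.reshape(-1,3); q=tray(P); m=(q[:,0]>122)&(q[:,0]<300)&(abs(q[:,1])<130)&(P[:,2]>15)
print([ (q[m][:,0].min(),) ]); 
for lo in range(-130,130,20):
    k=m&(q[:,1]>lo)&(q[:,1]<lo+20); 
    if k.any(): print(lo,q[k][:,0].min(),P[k][:,2].max())
s0=(np.array([588.1,40.5,141.3]),R.from_euler("z",0.060)*F)
print(row(s0,T(48,-1,90),59.5,0))
s1=tcp(T(48,-1,90),59.5,0)
for x,t,z in((3,-6,60),(3,-6,20),(3,-6,5),(-40,-4,5),(-70,-1,5),(-112,0,5)): print(x,t,z,row(s1,lip(T(x,-1,z),59.5,t),59.5,t))
E
```

```text
walls (array([-73.5,   0.3]), array([ 59.3, 100.9]), 0.5, 8343) all (array([-71.7,   0.2]), array([ 99.5, 101.2]), 0.3, 44530)
backtop z 24.589926318854882
floor plane [  0.    0.  -29.4] 20430
top 0.76 [660.9 442.    0. ] [190.9 -75.5]
scene 0.67 [665.5 430.3   0. ] [183.2 -85.4]
[(np.float64(150.1151663339479),)]
-130 175.83098906677728 165.86431776830455
-110 165.41639153222104 168.7780624122363
-90 157.34130531372645 165.46112707230623
-70 160.4593043043228 164.28443569674755
-50 261.42158843216066 163.1304085162235
-30 286.56589887037484 138.16496573368295
70 270.8723856372551 25.852593000590787
90 164.78084990559458 82.45758898999952
110 150.1151663339479 81.49530501148092
([np.float64(-0.023), np.float64(0.3855), np.float64(-0.0198), np.float64(0.0), np.float64(0.0), np.float64(0.9785)], array([565.1, 426. , 121.5]))
3 -6 60 ([np.float64(-0.002), np.float64(-0.0034), np.float64(-0.0171), np.float64(0.0902), np.float64(-0.0531), np.float64(0.0)], array([563.1, 422.6, 104.4]))
3 -6 20 ([np.float64(-0.002), np.float64(-0.0034), np.float64(-0.0571), np.float64(0.0902), np.float64(-0.0531), np.float64(0.0)], array([563.1, 422.6,  64.4]))
3 -6 5 ([np.float64(-0.002), np.float64(-0.0034), np.float64(-0.0721), np.float64(0.0902), np.float64(-0.0531), np.float64(0.0)], array([563.1, 422.6,  49.4]))
-40 -4 5 ([np.float64(-0.0231), np.float64(-0.0392), np.float64(-0.0763), np.float64(0.0602), np.float64(-0.0354), np.float64(0.0)], array([542. , 386.8,  45.2]))
-70 -1 5 ([np.float64(-0.0373), np.float64(-0.0634), np.float64(-0.0828), np.float64(0.015), np.float64(-0.0089), np.float64(0.0)], array([527.7, 362.6,  38.7]))
-112 0 5 ([np.float64(-0.0584), np.float64(-0.0991), np.float64(-0.085), np.float64(0.0), np.float64(0.0), np.float64(0.0)], array([506.7, 326.9,  36.5]))
```

Request:
carry_out --targets '[1,-0.002,0.02,0,0,0,0.05,1,-0.004,0.055,0,0,0,0.14,1,-0.006,0.095,0,0,0,0.24,1,-0.009,0.135,0,0,0,0.34,1,-0.011,0.175,0,0,0,0.44,1,-0.013,0.215,0,0,0,0.54,1,-0.015,0.255,0,0,0,0.64,1,-0.018,0.295,0,0,0,0.74,1,-0.02,0.33,-0.005,0,0,0.83,1,-0.022,0.36,-0.01,0,0,0.91,1,-0.023,0.378,-0.017,0,0,0.96,1,-0.023,0.3855,-0.02,0,0,0.9785,1,-0.023,0.3855,-0.02,0,0,0.9785,1,-0.023,0.3855,-0.02,0,0,0.9785]'

```text
t: 11.05
tool_pos: [565.4, 424.8, 121.1]
tcp_rot: [-0.495, 0.869, -0.0, -0.0]
ft_force: [0.7, -0.1, -2.1]
opening: 18.3
gripper_force: 88.5
```

```bash
python3 - <<'E'
from hand import *
P=c.reshape(-1,3); q=tray(P); z=P[:,2]; print(s["tool_pos"],s["tcp_rot"])
m=(q[:,0]>-135)&(q[:,0]<-105)&(abs(q[:,1])<80)&(z>30)&(z<40); print("-x rim",np.percentile(q[m][:,0],[2,50,98]),m.sum())
m=(q[:,0]>-110)&(q[:,0]<-40)&(abs(q[:,1])<10)&(z<12); print("floor z",np.median(z[m]),m.sum())
m=(q[:,0]>-100)&(q[:,0]<-20)&(abs(q[:,1])<105)&(z>31)&(z<40); 
for sg in(-1,1):
    k=m&(sg*q[:,1]>70); print("side",np.percentile(q[k][:,1],[2,50,98]),k.sum())
for r in vision.spot_point("wrist","bead1"): print(r["conf"],tray(atz(im,r["centre"],17)))
save(im,"w3")
E
```

```text
walls (array([-73. ,  -0.2]), array([ 59.4, 100.7]), 0.5, 8323) all (array([-71.6,  -0.1]), array([ 99.2, 100.8]), 0.6, 44461)
backtop z 24.474600032808258
floor plane [  0.    0.  -29.4] 20296
[565.6 424.8 121.5] [-0.5  0.9 -0.  -0. ]Traceback (most recent call last):
  File "<stdin>", line 3, in <module>
    return _quantile_unchecked(
        a, q, axis, out, overwrite_input, method, keepdims, weights)
    return _ureduce(a,
                    func=_quantile_ureduce_func,
    ...<5 lines>...
                    overwrite_input=overwrite_input,
                    method=method)
    r = func(a, **kwargs)
    result = _quantile(arr,
                       quantiles=q,
    ...<2 lines>...
                       out=out,
                       weights=wgt)
    slices_having_nans = np.isnan(arr[-1, ...])
                                  ~~~^^^^^^^^^
IndexError: index -1 is out of bounds for axis 0 with size 0
```

```bash
python3 - <<'E'
from hand import *
save(im,"w3"); P=c.reshape(-1,3); q=tray(P); z=P[:,2]
print("fov x",np.nanmin(q[:,0]))
m=(q[:,0]<0)&(abs(q[:,1])<105)&(z>31)&(z<40)
for sg in(-1,1):
    k=m&(sg*q[:,1]>70); print("side",np.median(q[k][:,1]) if k.any() else None,k.sum())
m=(q[:,0]<-5)&(abs(q[:,1])<10)&(z<12); print("floor z",np.median(z[m]) if m.any() else None,m.sum())
for r in vision.spot_point("wrist","bead1"): print(r["conf"],tray(atz(im,r["centre"],17)))
E
```

```text
walls (array([-73.1,  -0.2]), array([ 59.3, 101.1]), 0.4, 8326) all (array([-71.5,  -0.2]), array([ 99.1, 101.2]), 0.3, 44482)
backtop z 24.59667500810748
floor plane [  0.    0.  -29.3] 20299
fov x -21.98968431372414
side -87.85789831338401 144
side 86.32951075245563 139
floor z None 0
```

View pics/w3.png

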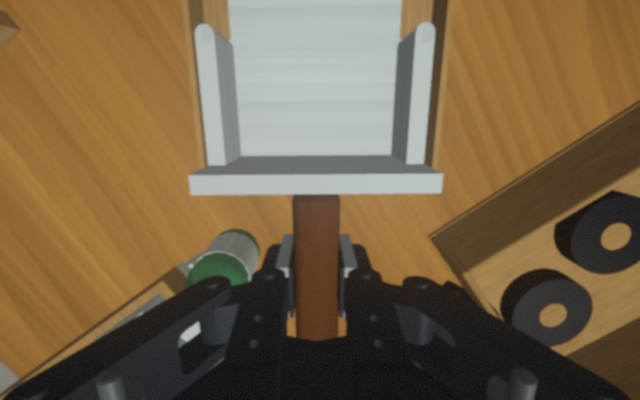

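Request:
carry_out --targets '[1,-0.001,-0.002,-0.009,0.045,-0.0265,0,1,-0.002,-0.0034,-0.0171,0.09,-0.053,0,1,-0.002,-0.0034,-0.035,0.09,-0.053,0,1,-0.002,-0.0034,-0.052,0.09,-0.053,0,1,-0.002,-0.0034,-0.063,0.09,-0.053,0,1,-0.002,-0.0034,-0.07,0.09,-0.053,0,1,-0.002,-0.0034,-0.072,0.09,-0.053,0,1,-0.002,-0.0034,-0.072,0.09,-0.053,0]'

```text
t: 12.0
tool_pos: [563.3, 422.8, 49.4]
tcp_rot: [-0.495, 0.867, 0.026, 0.045]
ft_force: [-0.7, -0.4, -0.7]
opening: 18.5
gripper_force: 88.8
```

```bash
python3 - <<'E'
from hand import *
st=sensors.state(); print(st["tool_pos"],st["ft_force"])
for cam in("scene","top"):
    im=vision.get_image(cam); save(im,cam+"4")
    for r in vision.spot_point(cam,"bead1"): 
        v=tray(atz(im,r["centre"],17)); 
        if abs(v[0])<130 and abs(v[1])<95: print(cam,round(r["conf"],2),v)
i=vision.get_image("scene")["image"][220:370,320:450,::-1]; cv2.imwrite("pics/s4c.png",cv2.resize(i,None,fx=4,fy=4,interpolation=cv2.INTER_CUBIC))
E
```

```text
walls (array([-73.5,  -0.1]), array([ 59.4, 101. ]), 0.4, 8413) all (array([-72.,  -0.]), array([100. , 119.9]), 0.0, 46530)
backtop z 24.56135646910014
floor plane [ -0.    0.  -29.5] 20441
[563.6 423.   49.8] [-0.2 -0.1 -2.2]
scene 0.62 [-21.9 -30.2]
scene 0.58 [-58.3 -29. ]
scene 0.41 [-89.5 -38.8]
scene 0.21 [ 30.5 -43.7]
top 0.6 [-89.5  35.8]
top 0.58 [-110.3  -32.3]
top 0.54 [-17.9 -40.8]
top 0.51 [-61.1 -35.7]
top 0.46 [-53.   34.9]
top 0.45 [-9.7 31.4]
```

View pics/s4c.png

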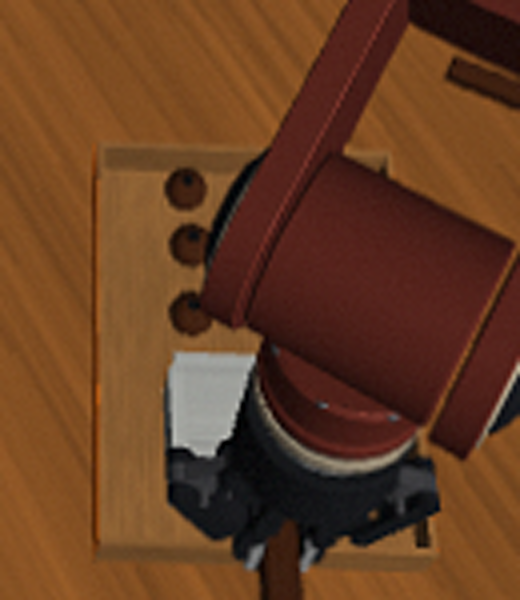

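```bash
python3 - <<'E'
from plan import *
s=tcp(lip(T(3,-1,5),59.5,-6),59.5,-6)
for x,t,z in((-5,-6,4),(-15,-6,4),(-25,-5.5,4),(-35,-5,4),(-45,-4,4),(-55,-3,4),(-65,-2,4),(-75,-1,4),(-85,0,4.5),(-95,0,4.5),(-103,0,4.5),(-109,0,4.5),(-113,0,4.5)): print(x,*map(float,row(s,lip(T(x,-1,z),59.5,t),59.5,t)[0]))
E
```

```text
-5 -0.0041 -0.0069 -0.001 0.0 0.0 0.0
-15 -0.0091 -0.0155 -0.001 0.0 0.0 0.0
-25 -0.014 -0.0238 -0.0021 -0.0075 0.0044 0.0
-35 -0.0189 -0.0321 -0.0031 -0.015 0.0089 0.0
-45 -0.0236 -0.0401 -0.0053 -0.0301 0.0177 0.0
-55 -0.0283 -0.0481 -0.0074 -0.0451 0.0266 0.0
-65 -0.0331 -0.0562 -0.0096 -0.0602 0.0354 0.0
-75 -0.0379 -0.0643 -0.0118 -0.0752 0.0443 0.0
-85 -0.0426 -0.0724 -0.0134 -0.0902 0.0531 0.0
-95 -0.0477 -0.081 -0.0134 -0.0902 0.0531 0.0
-103 -0.0518 -0.0879 -0.0134 -0.0902 0.0531 0.0
-109 -0.0548 -0.0931 -0.0134 -0.0902 0.0531 0.0
-113 -0.0569 -0.0965 -0.0134 -0.0902 0.0531 0.0
```

Request:
carry_out --targets '[1,-0.004,-0.007,-0.001,0,0,0,1,-0.009,-0.0155,-0.001,0,0,0,1,-0.014,-0.0238,-0.0021,-0.0075,0.0044,0,1,-0.0189,-0.0321,-0.0031,-0.015,0.0089,0,1,-0.0236,-0.0401,-0.0053,-0.03,0.0177,0,1,-0.0283,-0.0481,-0.0074,-0.045,0.0266,0,1,-0.0331,-0.0562,-0.0096,-0.06,0.0354,0,1,-0.0379,-0.0643,-0.0118,-0.075,0.0443,0,1,-0.0426,-0.0724,-0.0134,-0.09,0.053,0,1,-0.0452,-0.0767,-0.0134,-0.09,0.053,0,1,-0.0477,-0.081,-0.0134,-0.09,0.053,0,1,-0.0497,-0.0844,-0.0134,-0.09,0.053,0,1,-0.0497,-0.0844,-0.0134,-0.09,0.053,0]'

```text
t: 13.6
tool_pos: [513.8, 338.1, 36.7]
tcp_rot: [-0.496, 0.868, -0.0, 0.001]
ft_force: [1.4, 3.4, 6.5]
opening: 18.8
gripper_force: 89.8
```

```bash
python3 - <<'E'
from hand import *
st=sensors.state(); print(st["tool_pos"],st["ft_force"])
save(im,"w5")
b=m&(S[:,2]>-16); 
for cam in("wrist","top"):
    im2=vision.get_image(cam)
    for r in vision.spot_point(cam,"bead1"): 
        v=tray(atz(im2,r["centre"],19)); 
        if abs(v[0])<130 and abs(v[1])<95: print(cam,round(r["conf"],2),r["centre"],v)
E
```

```text
walls (array([-78.6,   4.8]), array([ 70.4, 111. ]), 0.6, 9062) all (array([-71.7,  -0.1]), array([120. ,  99.4]), 89.9, 47445)
backtop z 25.026707467150835
floor plane [ -0.    0.  -29.2] 20362
[513.8 338.1  36.7] [2.3 1.6 6.4]
wrist 0.74 [449.7, 29.0] [-77.8  61.7]
top 0.58 [267.2, 209.0] [-102.2  -74.2]
top 0.52 [254.9, 226.6] [-97.   -6.1]
top 0.41 [254.2, 233.4] [-106.2   13.7]
top 0.39 [260.1, 219.9] [-100.4  -32.7]
top 0.38 [246.6, 244.9] [-103.9   56.7]
```

View pics/w5.png

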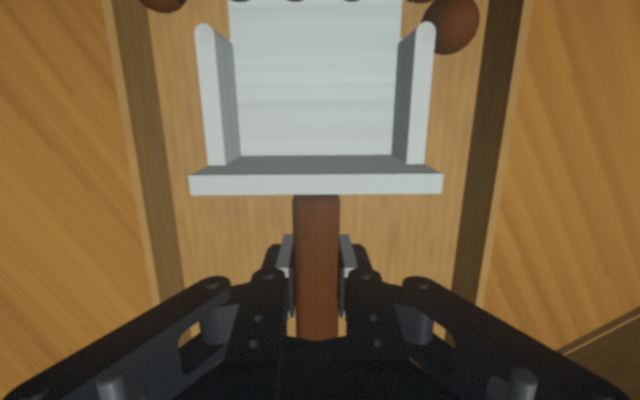

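The picture shows four beads in a line at the lip, with tops at row 0 and columns 240–430. Two strays lie beside the pan, at (160,0) and (450,25). I'll keep pushing slowly to the wall.

Request:
carry_out --targets '[1,-0.0015,-0.0026,0,0,0,0,1,-0.003,-0.0052,0,0,0,0,1,-0.0046,-0.0078,0,0,0,0,1,-0.006,-0.0103,0,0,0,0,1,-0.0071,-0.012,0,0,0,0,1,-0.0071,-0.012,0,0,0,0]'

```text
t: 14.45
tool_pos: [506.8, 326.3, 36.7]
tcp_rot: [-0.496, 0.868, -0.0, 0.001]
ft_force: [1.2, 3.4, 6.1]
opening: 18.4
gripper_force: 89.8
```

```bash
cat > st.py <<'E'
from hand import *
st=sensors.state(); print(st["tool_pos"],"lip x",tray(st["tool_pos"])[0]-125.5,st["ft_force"])
im2=vision.get_image("wrist")
for r in vision.spot_point("wrist","bead1"):
    P=atz(im2,r["centre"],19); l=(P-p)@M; print("wrist",round(r["conf"],2),np.array(r["centre"]),tray(P),"scoop",-l[0]+80.5,l[1])
E
python3 st.py
```

```text
walls (array([-78.9,   4.6]), array([ 71.2, 110.9]), 0.1, 11838) all (array([-71.7,   0. ]), array([ 99.3, 120. ]), 0.0, 47692)
backtop z 25.037031851664924
floor plane [ -0.   -0.  -29.7] 16919
[506.8 326.3  36.7] lip x -112.51881475502748 [1.2 2.6 6.6]
wrist 0.95 [236.7   4.6] [-101.9  -38. ] scoop -34.33666579523012 -36.68722203876946
wrist 0.71 [454.6  65.9] [-75.4  66. ] scoop -7.978108221217141 67.33399141257892
wrist 0.7 [460.9   5.2] [-101.5   65.7] scoop -34.07687922255364 67.08637862378451
wrist 0.7 [352.5   1.7] [-103.    15.5] scoop -35.48731130054742 16.851738006813
wrist 0.69 [161.1  13. ] [-98.5 -73.5] scoop -30.926724738513528 -72.1739523645273
wrist 0.65 [295.5   3. ] [-102.5  -10.8] scoop -34.966608634878355 -9.466656267722305
wrist 0.48 [205.1  66.4] [-75.3 -55.3] scoop -7.786300499776928 -53.915141750921975
```

```bash
python3 - <<'E'
from plan import *
s=tcp(lip(T(-113,-1,4.5),59.5,0),59.5,0); print(s[0])
def back(P,t): return np.array(P)-(R.from_euler("z",59.5,degrees=True)*R.from_euler("y",t,degrees=True)).apply([45,0,0])
for t,y,z in((2,-3,4.5),(4,-7,5),(7,-9,6),(10,-9,7),(14,-9,10),(18,-9,14),(22,-7,20),(25,-4,30),(25,-1,50)): print(t,*map(float,row(s,back(T(-23,y,z),t),59.5,t)[0]))
E
```

```text
[506.2058587  326.06282614  36.        ]
2 0.0023 -0.0001 -0.0013 -0.0301 0.0177 0.0
4 0.0062 -0.0012 -0.0021 -0.0602 0.0354 0.0
7 0.0087 -0.001 -0.0031 -0.1053 0.062 0.0
10 0.0094 0.0002 -0.0041 -0.1504 0.0886 0.0
14 0.0102 0.0016 -0.004 -0.2105 0.124 -0.0
18 0.011 0.0028 -0.003 -0.2707 0.1594 0.0
22 0.0098 0.0049 -0.0001 -0.3308 0.1949 0.0
25 0.0077 0.0071 0.0075 -0.376 0.2215 0.0
25 0.0051 0.0086 0.0275 -0.376 0.2215 0.0
```

Request:
carry_out --targets '[1,0.0023,-0.0001,-0.0013,-0.03,0.0177,0,1,0.0062,-0.0012,-0.0021,-0.06,0.0354,0,1,0.0087,-0.001,-0.0031,-0.105,0.062,0,1,0.0094,0.0002,-0.0041,-0.15,0.0886,0,1,0.0102,0.0016,-0.004,-0.21,0.124,0,1,0.011,0.0028,-0.003,-0.27,0.1594,0,1,0.0098,0.0049,0,-0.33,0.195,0,1,0.0098,0.0049,0,-0.33,0.195,0,1,0.0098,0.0049,0,-0.33,0.195,0,1,0.0098,0.0049,0,-0.33,0.195,0]'

```text
t: 15.6
tool_pos: [515.2, 330.1, 35.0]
tcp_rot: [-0.487, 0.852, -0.094, -0.166]
ft_force: [-1.0, 0.1, -2.0]
opening: 18.3
gripper_force: 88.6
```

```bash
python3 st.py; python3 -c "
from h import *
im=vision.get_image('wrist'); save(im,'w6')"
```

```text
walls (array([-73.3,  -0.1]), array([ 59.5, 100.6]), 0.5, 13286) all (array([-71.7,  -0.1]), array([ 99.5, 100.7]), 0.5, 44489)
backtop z 24.574869447613196
floor plane [  0.   -0.  -28.4] 15467
[515.4 330.2  35.4] lip x -104.77762211028238 [ 0.   0.3 -1.6]
wrist 0.81 [311.1 132.4] [-45.8  -9.6] scoop 24.967861319354775 -2.846957561918424
wrist 0.77 [258.2 134. ] [-44.9 -40.6] scoop 25.85336378491025 -33.82598140833531
wrist 0.77 [203.6  50.2] [-97.1 -74.6] scoop -22.495235492067934 -67.89348607986993
wrist 0.61 [365.1 132.2] [-45.9  22. ] scoop 24.85969153297821 28.81211209227746
wrist 0.58 [437.9  43.6] [-101.2   67.3] scoop -26.468307532186856 73.9872178963751
```

View pics/w6.png

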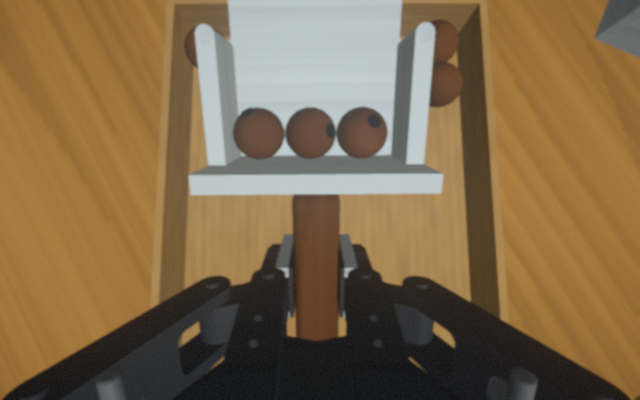

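```bash
cat >> plan.py <<'E'
def back(P,t,yaw=59.5): return np.array(P)-(R.from_euler("z",yaw,degrees=True)*R.from_euler("y",t,degrees=True)).apply([45,0,0])
def Bk(r,z,yaw=-10): y=np.radians(yaw); return np.array([554+r*np.cos(y),-191.5+r*np.sin(y),z])
def show(s,seq):
    for o,yaw,t in seq:
        k,p=row(s,o,yaw,t); print("1,",", ".join(f"{float(v):g}" for v in k),",")
    print("end tcp",p)
E
python3 - <<'E'
from plan import *
o0=back(T(-23,-7,20),22); s=tcp(o0,59.5,22); print(s[0])
up=[(o0+np.array([2*i*0,0,dz]),59.5,22) for i,dz in enumerate((15,45,80,105,115,115))]
show(s,up)
o1=o0+[0,0,115]; s1=tcp(o1,59.5,22); o2=lip(Bk(15,150),-10,22)
n=19; seq=[]
p1,p2=s1[0],tcp(o2,-10,22)[0]
for i in range(1,n+1):
    f=(1-np.cos(np.pi*min(1,i/(n-1))))/2; f=0.5*f+0.5*min(1,i/(n-1)) if i<n-1 else 1
    yaw=59.5-69.5*f; tp=p1+(p2-p1)*f; off=tcp([0,0,0],yaw,22)[0]; seq.append((tp-off,yaw,22))
show(s1,seq)
E
```

```text
[516.05266795 330.95762459  35.90775735]
1, 0, 0, 0.015, 0, 0, 0 ,
1, 0, 0, 0.045, 0, 0, 0 ,
1, 0, 0, 0.08, 0, 0, 0 ,
1, 0, 0, 0.105, 0, 0, 0 ,
1, 0, 0, 0.115, 0, 0, 0 ,
1, 0, 0, 0.115, 0, 0, 0 ,
end tcp [516.1 331.  150.9]
1, 0.0056, -0.0173, -0.0006, 0, 0, -0.0383 ,
1, 0.0126, -0.0387, -0.0013, -0, 0, -0.0857 ,
1, 0.0209, -0.0639, -0.0022, 0, 0, -0.1417 ,
1, 0.0303, -0.0928, -0.0032, 0, 0, -0.2057 ,
1, 0.0408, -0.1249, -0.0043, 0, 0, -0.2768 ,
1, 0.0522, -0.1596, -0.0055, -0, -0, -0.3538 ,
1, 0.0642, -0.1965, -0.0067, 0, -0, -0.4354 ,
1, 0.0767, -0.2347, -0.008, 0, 0, -0.5201 ,
1, 0.0895, -0.2737, -0.0094, 0, -0, -0.6065 ,
1, 0.1022, -0.3126, -0.0107, 0, 0, -0.6929 ,
1, 0.1147, -0.3509, -0.012, 0, 0, -0.7776 ,
1, 0.1267, -0.3877, -0.0133, -0, -0, -0.8592 ,
1, 0.1381, -0.4224, -0.0144, 0, -0, -0.9362 ,
1, 0.1486, -0.4545, -0.0155, 0, 0, -1.0073 ,
1, 0.158, -0.4834, -0.0165, 0, 0, -1.0713 ,
1, 0.1663, -0.5087, -0.0174, 0, 0, -1.1273 ,
1, 0.1733, -0.53, -0.0181, 0, -0, -1.1747 ,
1, 0.1789, -0.5473, -0.0187, 0, 0, -1.213 ,
1, 0.1789, -0.5473, -0.0187, 0, 0, -1.213 ,
end tcp [ 695.  -216.4  132.2]
```

Request:
carry_out --targets '[1,0,0,0.015,0,0,0,1,0,0,0.045,0,0,0,1,0,0,0.08,0,0,0,1,0,0,0.105,0,0,0,1,0,0,0.115,0,0,0,1,0,0,0.115,0,0,0]'

```text
t: 16.4
tool_pos: [517.2, 331.7, 153.7]
tcp_rot: [-0.487, 0.853, -0.094, -0.163]
ft_force: [-0.1, 0.0, -2.6]
opening: 18.4
gripper_force: 88.6
```

Request:
carry_out --targets '[1,0.0056,-0.0173,-0.0006,0,0,-0.038,1,0.0126,-0.0387,-0.0013,0,0,-0.086,1,0.0209,-0.0639,-0.0022,0,0,-0.142,1,0.0303,-0.0928,-0.0032,0,0,-0.206,1,0.0408,-0.1249,-0.0043,0,0,-0.277,1,0.0522,-0.1596,-0.0055,0,0,-0.354,1,0.0642,-0.1965,-0.0067,0,0,-0.435,1,0.0767,-0.2347,-0.008,0,0,-0.52,1,0.0895,-0.2737,-0.0094,0,0,-0.6065,1,0.1022,-0.3126,-0.0107,0,0,-0.693,1,0.1147,-0.3509,-0.012,0,0,-0.7776,1,0.1267,-0.3877,-0.0133,0,0,-0.859,1,0.1381,-0.4224,-0.0144,0,0,-0.936,1,0.1486,-0.4545,-0.0155,0,0,-1.007,1,0.158,-0.4834,-0.0165,0,0,-1.071,1,0.1663,-0.5087,-0.0174,0,0,-1.127,1,0.1733,-0.53,-0.0181,0,0,-1.175,1,0.1789,-0.5473,-0.0187,0,0,-1.213,1,0.1789,-0.5473,-0.0187,0,0,-1.213]'

```text
t: 18.3
tool_pos: [693.9, -218.9, 129.1]
tcp_rot: [0.088, 0.977, 0.017, -0.191]
ft_force: [-0.1, 0.1, -2.0]
opening: 18.4
gripper_force: 88.6
```

```bash
python3 st.py; python3 - <<'E'
from plan import *
s=tcp(lip(Bk(15,150),-10,22),-10,22)
show(s,[(lip(Bk(15,z),-10,t),-10,t) for z,t in((138,16),(124,10),(108,5),(92,1),(82,-4),(74,-10),(67,-17),(62,-24),(57,-31),(52,-38),(48,-45),(47,-52))])
E
```

```text
walls (array([-73.5,  -1.3]), array([ 59.5, 101. ]), 0.3, 13333) all (array([-71.6,  -1.3]), array([ 99.3, 101.1]), 0.2, 44456)
backtop z 24.624637938665217
floor plane [  0.   -0.  -28.4] 15449
[ 693.8 -217.1  129.4] lip x -485.8167167227092 [ 0.   0.9 -3.1]
wrist 0.75 [362.1 133.3] [-354.3 -332.3] scoop 32.03652873761559 42.3931199592681
wrist 0.61 [258.9 135.8] [-440.7 -366.9] scoop 34.16923015387393 -50.621264807044206
wrist 0.59 [312.1 134.7] [-396.2 -349.2] scoop 33.236670000189626 -2.705796962279651
1, 0.0011, -0.0002, 0.0015, -0.0182, -0.1031, 0 ,
1, 0.0009, -0.0002, 0.001, -0.0364, -0.2063, 0 ,
1, -0.0004, 0.0001, -0.0038, -0.0515, -0.2922, -0 ,
1, -0.0021, 0.0004, -0.0109, -0.0636, -0.361, 0 ,
1, -0.0051, 0.0009, -0.01, -0.0788, -0.4469, 0 ,
1, -0.0099, 0.0017, -0.0054, -0.097, -0.55, 0 ,
1, -0.0171, 0.003, 0.0016, -0.1182, -0.6703, -0 ,
1, -0.0259, 0.0046, 0.0096, -0.1394, -0.7907, -0 ,
1, -0.0363, 0.0064, 0.0164, -0.1606, -0.911, -0 ,
1, -0.0479, 0.0084, 0.0219, -0.1818, -1.0313, 0 ,
1, -0.0608, 0.0107, 0.0268, -0.2031, -1.1516, 0 ,
1, -0.0746, 0.0131, 0.0331, -0.2243, -1.2719, -0 ,
end tcp [ 620.4 -203.2  165.3]
```

Request:
carry_out --targets '[1,0.0011,-0.0002,0.0015,-0.018,-0.103,0,1,0.0009,-0.0002,0.001,-0.036,-0.206,0,1,-0.0004,0.0001,-0.0038,-0.0515,-0.292,0,1,-0.0021,0.0004,-0.0109,-0.0636,-0.361,0,1,-0.0051,0.0009,-0.01,-0.0788,-0.447,0,1,-0.0099,0.0017,-0.0054,-0.097,-0.55,0,1,-0.0171,0.003,0.0016,-0.118,-0.67,0,1,-0.0259,0.0046,0.0096,-0.139,-0.791,0,1,-0.0363,0.0064,0.0164,-0.161,-0.911,0,1,-0.0479,0.0084,0.0219,-0.182,-1.031,0,1,-0.0608,0.0107,0.0268,-0.203,-1.152,0,1,-0.0608,0.0107,0.0268,-0.203,-1.152,0,1,-0.0608,0.0107,0.0268,-0.203,-1.152,0,1,-0.0608,0.0107,0.0268,-0.203,-1.152,0,1,-0.0608,0.0107,0.0268,-0.203,-1.152,0]'

```text
t: 19.95
tool_pos: [636.1, -205.9, 161.3]
tcp_rot: [0.08, 0.92, -0.033, 0.383]
ft_force: [-0.1, -0.3, -1.6]
opening: 18.6
gripper_force: 88.6
```

```bash
python3 st.py; python3 - <<'E'
from h import *
im=vision.get_image("wrist"); save(im,"w7")
for r in vision.spot_point("wrist","bead1"): print(r["conf"],r["centre"],dep(im,r["centre"]))
E
```

```text
walls (array([-72.9,   0.3]), array([ 59.6, 101.2]), 0.3, 8378) all (array([-71.3,   4.7]), array([110.1,  98.7]), 89.8, 44525)
backtop z 24.608064220502925
floor plane [ -0.    0.  -29.4] 20243
[ 635.9 -205.9  161. ] lip x -505.5229375733473 [ 0.3 -0.6 -3.1]
wrist 0.72 [70.3 94.6] [-556.8 -480. ] scoop 0.1975756126253998 -199.686682399158
```

View pics/w7.png

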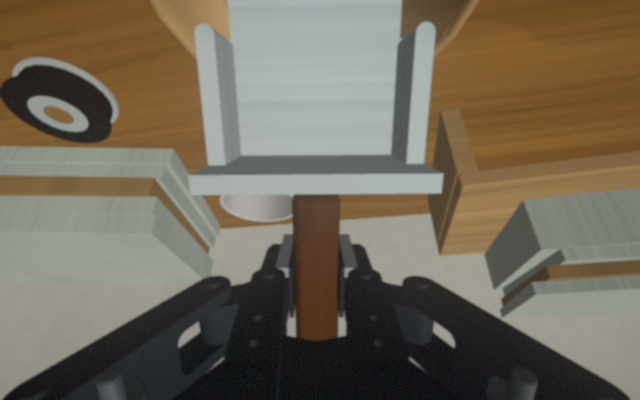

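```bash
python3 - <<'E'
from plan import *
s=tcp(lip(Bk(15,48),-10,-45),-10,-45)
seq=[(lip(Bk(15,z),-10,t),-10,t) for z,t in((70,-45),(95,-38),(115,-30),(125,-22),(130,-14),(130,-7),(130,0))]
a=lip(Bk(15,130),-10,0); b=np.array([508,36,70])
for f in (.12,.27,.42,.57,.72,.86,.96,1,1): seq.append((a+(b-a)*f,-10+13.5*f,0))
show(s,seq)
s=tcp(b,3.5,0); show(s,[(b-[0,0,d],3.5,0) for d in(20,40,55,64,68.5,68.5)])
E
```

```text
1, 0, 0, 0.022, 0, 0, 0 ,
1, 0.0128, -0.0023, 0.0381, 0.0212, 0.1203, 0 ,
1, 0.0261, -0.0046, 0.046, 0.0455, 0.2578, -0 ,
1, 0.0375, -0.0066, 0.0422, 0.0697, 0.3953, 0 ,
1, 0.047, -0.0083, 0.0319, 0.094, 0.5328, 0 ,
1, 0.0534, -0.0094, 0.0175, 0.1152, 0.6531, -0 ,
1, 0.0581, -0.0103, 0.0025, 0.1364, 0.7735, 0 ,
1, 0.0459, 0.0205, -0.0047, 0.1254, 0.7753, 0.0268 ,
1, 0.0305, 0.0591, -0.0137, 0.1117, 0.7775, 0.0603 ,
1, 0.015, 0.0976, -0.0227, 0.098, 0.7796, 0.0938 ,
1, -0.0006, 0.1361, -0.0317, 0.0842, 0.7814, 0.1273 ,
1, -0.0163, 0.1746, -0.0407, 0.0704, 0.7831, 0.1608 ,
1, -0.031, 0.2106, -0.0491, 0.0575, 0.7846, 0.1921 ,
1, -0.0416, 0.2363, -0.0551, 0.0483, 0.7855, 0.2144 ,
1, -0.0459, 0.2466, -0.0575, 0.0446, 0.7859, 0.2234 ,
1, -0.0459, 0.2466, -0.0575, 0.0446, 0.7859, 0.2234 ,
end tcp [588.3  40.9 101.5]
1, 0, 0, -0.02, 0, 0, 0 ,
1, 0, 0, -0.04, 0, 0, 0 ,
1, 0, 0, -0.055, 0, 0, 0 ,
1, 0, 0, -0.064, 0, 0, 0 ,
1, 0, 0, -0.0685, 0, 0, 0 ,
1, 0, 0, -0.0685, 0, 0, 0 ,
end tcp [588.3  40.9  33. ]
```

Request:
carry_out --targets '[1,0,0,0.022,0,0,0,1,0.0128,-0.0023,0.0381,0.0212,0.12,0,1,0.0261,-0.0046,0.046,0.0455,0.258,0,1,0.0375,-0.0066,0.0422,0.07,0.395,0,1,0.047,-0.0083,0.0319,0.094,0.533,0,1,0.0534,-0.0094,0.0175,0.115,0.653,0,1,0.0581,-0.0103,0.0025,0.1364,0.7735,0,1,0.0459,0.0205,-0.0047,0.1254,0.7753,0.0268,1,0.0305,0.0591,-0.0137,0.1117,0.7775,0.06,1,0.015,0.0976,-0.0227,0.098,0.7796,0.094,1,-0.0006,0.1361,-0.0317,0.084,0.7814,0.127,1,-0.0163,0.1746,-0.0407,0.07,0.7831,0.161,1,-0.031,0.2106,-0.0491,0.0575,0.7846,0.192,1,-0.0416,0.2363,-0.0551,0.0483,0.7855,0.214,1,-0.0459,0.2466,-0.0575,0.0446,0.7859,0.2234,1,-0.0459,0.2466,-0.0575,0.0446,0.7859,0.2234,1,-0.0459,0.2466,-0.0575,0.0446,0.7859,0.2234]'

```text
t: 21.9
tool_pos: [589.3, 40.4, 102.1]
tcp_rot: [-0.03, 1.0, -0.0, 0.001]
ft_force: [1.3, -0.4, -2.7]
opening: 18.1
gripper_force: 88.6
```

Request:
carry_out --targets '[1,0,0,-0.02,0,0,0,1,0,0,-0.04,0,0,0,1,0,0,-0.055,0,0,0,1,0,0,-0.064,0,0,0,1,0,0,-0.0685,0,0,0,1,0,0,-0.0695,0,0,0,1,0,0,-0.0695,0,0,0]'

```text
t: 22.6
tool_pos: [589.1, 40.8, 32.9]
tcp_rot: [-0.03, 1.0, 0.0, 0.001]
ft_force: [-0.4, 0.1, -0.5]
opening: 18.4
gripper_force: 88.8
```

Request:
carry_out --targets '[0.5,0,0,0,0,0,0,0.5,0,0,0,0,0,0,0.5,0,0,0,0,0,0,0.5,0,0,0.02,0,0,0,0.5,0,0,0.06,0,0,0,1,0,0,0.1,0,0,0,1,0,0,0.12,0,0,0,1,0,0,0.12,0,0,0]'

```text
t: 23.4
tool_pos: [591.2, 41.1, 157.2]
tcp_rot: [-0.03, 1.0, -0.0, 0.005]
ft_force: [0.6, -0.3, -0.3]
opening: 0.6
gripper_force: 0.0
```

```bash
python3 sc.py; python3 - <<'E'
from hand import *
for cam in("top","scene"):
    im=vision.get_image(cam); C=cloud(im)
    print(cam,[(round(r["conf"],2),atz(im,r["centre"],18)[:2],tray(atz(im,r["centre"],17))) for r in vision.spot_point(cam,"bead1")])
    L=sel(C,360,520,-440,-300,70,82); print("pin",L.mean(0) if len(L) else 0,len(L)); print("counter",rect(sel(C,400,520,-420,-300,36,43)))
    for q in("tally_pin","tally_axis"): print(q,[(round(r["conf"],2),atz(im,r["centre"],65)) for r in vision.spot_point(cam,q)[:2]])
st=sensors.state(); print(st["tool_pos"],st["tcp_rot"],st["t"])
im=vision.get_image("scene")["image"][70:270,220:420,::-1]; cv2.imwrite("pics/s8.png",cv2.resize(im,None,fx=3,fy=3,interpolation=cv2.INTER_CUBIC))
E
```

```text
[589.6  41.1 154.3]
(26, 38) (array([515.8,  37. ]), array([ 59. , 100.4]), 3.9, 1795) 34.49983086618971
(30, 62) (array([566.5,  40.3]), array([160.9, 100.3]), 3.8, 5355) 56.92145031361605
(45, 62) (array([595.8,  42.4]), array([102.2, 100.1]), 3.8, 3599) 57.50170629359147
scoop 0.77 [313.9  90.7] [507.8  34.7   3.3] [509.9  35.1  48. ]
scoop_grip 0.62 [318.2 199.1] [594.4  43.7  57.6] [597.3  43.9  48. ]
scoop_end 0.65 [316.6 253.2] [643.3  45.3  57.8] [648.2  45.6  48. ]
walls (array([0., 0.]), array([0., 0.]), 0.0, 0) all (array([0., 0.]), array([0., 0.]), 0.0, 0)
backtop z nan
floor plane [0. 0. 0.] 0
top [(0.73, array([654.5, 441.6]), array([187.7, -70.3])), (0.62, array([415.6, 281. ]), array([-72.1,  54.2])), (0.6, array([ 507.9, -201.1]), array([-440.9, -270.2])), (0.54, array([399.5, 259. ]), array([-99.2,  56.9])), (0.5, array([ 530.7, -155.3]), array([-389.8, -266.6])), (0.36, array([ 502.7, -186.6]), array([-431.1, -258.4]))]
pin [ 416.8 -380.2   75.6] 13
counter (array([ 460.5, -359.6]), array([56.6, 57.2]), 28.6, 160)
tally_pin [(0.5, array([ 420.8, -381.7,   65. ]))]
tally_axis []
scene [(0.63, array([ 413.6, -115.5]), array([-415.8, -145.3])), (0.53, array([509.1, 195.9]), array([-98.7, -69.5])), (0.42, array([402.3, 278.2]), array([-81.9,  64.5]))]
pin 0 0
counter (array([ 492.3, -367.8]), array([27.4, 11.1]), 89.0, 17)
tally_pin []
tally_axis [(0.6, array([411.7, 275.9,  65. ]))]
[588.2  41.1 151.7] [-0.  1.  0.  0.] 24.05
  return _methods._mean(a, axis=axis, dtype=dtype,
  ret = ret.dtype.type(ret / rcount)
```

View pics/s8.png

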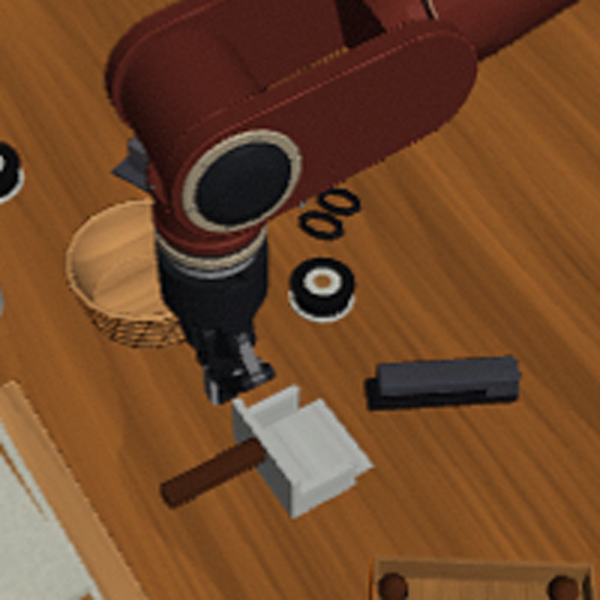

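```bash
python3 - <<'E'
import numpy as np
ax=np.array([460,-359.8]); n=np.array([.809,-.588]); f0=np.arctan2(-20.5,-43.5)
P=lambda d,g:ax+50*np.array([np.cos(f0+d),np.sin(f0+d)])-(17+g)*n
s=np.array([588.3,40.9]); a=P(0,22); print("start",a,np.round((a-s)/1000,4))
for d,g in((0,8),(0,0),(.15,0),(.3,0),(.45,0),(.6,0),(.75,0),(.9,0),(1,0),(1,-3),(1,-6),(1,-10)): print(d,g,np.round((P(d,g)-a)/1000,4))
E
```

```text
start [ 383.21985369 -358.18288504] [-0.2051 -0.3991]
0 8 [ 0.0113 -0.0082]
0 0 [ 0.0178 -0.0129]
0.15 0 [ 0.0215 -0.0195]
0.3 0 [ 0.0261 -0.0254]
0.45 0 [ 0.0316 -0.0305]
0.6 0 [ 0.0377 -0.0348]
0.75 0 [ 0.0445 -0.038 ]
0.9 0 [ 0.0516 -0.0403]
1 0 [ 0.0565 -0.0412]
1 -3 [ 0.059 -0.043]
1 -6 [ 0.0614 -0.0447]
1 -10 [ 0.0646 -0.0471]
```

Request:
carry_out --targets '[1,-0.02,-0.039,0,0,0,-0.1,1,-0.041,-0.08,0,0,0,-0.2,1,-0.062,-0.12,0,0,0,-0.3,1,-0.083,-0.161,0,0,0,-0.4,1,-0.104,-0.202,0,0,0,-0.5,1,-0.125,-0.243,0,0,0,-0.6,1,-0.146,-0.284,0,0,0,-0.69,1,-0.167,-0.325,0,0,0,-0.69,1,-0.188,-0.366,0,0,0,-0.69,1,-0.205,-0.399,0,0,0,-0.69,1,-0.205,-0.399,-0.03,0,0,-0.69,1,-0.205,-0.399,-0.06,0,0,-0.69,1,-0.205,-0.399,-0.085,0,0,-0.69,1,-0.205,-0.399,-0.096,0,0,-0.69,1,-0.205,-0.399,-0.096,0,0,-0.69,1,-0.205,-0.399,-0.096,0,0,-0.69]'

```text
t: 25.7
tool_pos: [383.9, -358.5, 57.1]
tcp_rot: [0.31, 0.951, -0.0, 0.001]
ft_force: [0.8, -0.3, 0.0]
opening: -0.0
gripper_force: 0.0
```

```bash
python3 - <<'E'
from h import *
np.set_printoptions(precision=1,suppress=True)
im=vision.get_image("wrist"); C=cloud(im); s=sensors.state(); print(s["tool_pos"],s["ft_force"],s["joint_pos"])
L=sel(C,360,480,-440,-330,72,80); print("pin top",L.mean(0) if len(L) else 0,len(L))
for r in vision.spot_point("wrist","tally_pin")[:2]: print(r["conf"],r["centre"],atz(im,r["centre"],65))
i=cv2.resize(im["image"],None,fx=1,fy=1); save(im,"w9")
E
```

```text
[ 384.2 -358.8   57.7] [ 0.6 -0.9 -0.7] [-0.9 -0.   2.   0.   1.2 -1.8]
pin top [ 385.2 -358.3   75.9] 594
0.48 [313.6, 327.0] [ 415.8 -382.3   65. ]
```

View pics/w9.png

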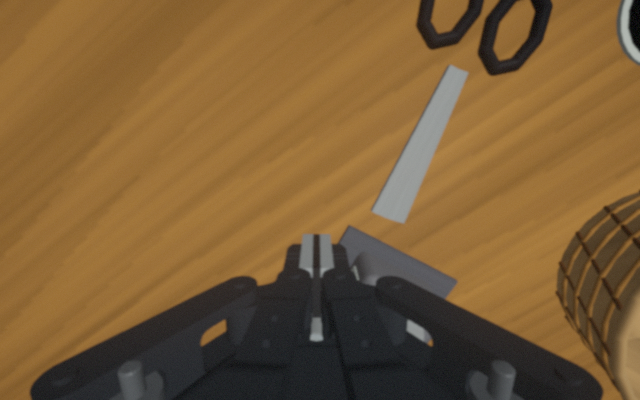

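The closed fingers stand beside the counter, at column 315, rows 240–340. The pin is hidden just beyond them on the push side, so I push along the arc.

Request:
carry_out --targets '[1,0.011,-0.008,0,0,0,0,1,0.0178,-0.013,0,0,0,0,1,0.0215,-0.0195,0,0,0,0,1,0.026,-0.0255,0,0,0,0,1,0.0316,-0.0305,0,0,0,0,1,0.0377,-0.035,0,0,0,0,1,0.0445,-0.038,0,0,0,0,1,0.0516,-0.04,0,0,0,0,1,0.0565,-0.041,0,0,0,0,1,0.0565,-0.041,0,0,0,0,1,0.0565,-0.041,0,0,0,0]'

```text
t: 26.9
tool_pos: [439.9, -398.6, 55.8]
tcp_rot: [0.309, 0.951, 0.0, 0.0]
ft_force: [-2.0, 0.5, -0.2]
opening: -0.1
gripper_force: 1.1
```

Request:
carry_out --targets '[1,0.0025,-0.0018,0,0,0,0,1,0.0025,-0.0018,0,0,0,0,1,0.0025,-0.0018,0,0,0,0]'

```text
t: 27.2
tool_pos: [442.3, -399.6, 55.7]
tcp_rot: [0.31, 0.951, 0.001, 0.0]
ft_force: [-1.3, 5.3, -0.1]
opening: -0.0
gripper_force: 2.1
```

Request:
carry_out --targets '[1,0.003,-0.001,0,0,0,0,1,0.003,-0.001,0,0,0,0,1,0.003,-0.001,0,0,0,0]'

```text
t: 27.5
tool_pos: [443.1, -399.9, 55.4]
tcp_rot: [0.309, 0.951, 0.002, -0.003]
ft_force: [-10.6, 8.0, 6.3]
opening: 0.1
gripper_force: 6.2
```

Request:
carry_out --targets '[1,0.003,-0.001,0,0,0,0,1,0.003,-0.001,0,0,0,0,1,0.003,-0.001,0,0,0,0]'

```text
t: 27.8
tool_pos: [443.8, -400.1, 55.2]
tcp_rot: [0.309, 0.951, 0.002, -0.006]
ft_force: [-18.0, 10.2, 11.8]
opening: -0.1
gripper_force: 10.4
```

```bash
python3 - <<'E'
from h import *
np.set_printoptions(precision=1,suppress=True)
s=sensors.state(); print(s["tool_pos"],s["ft_force"])
for cam in("top","scene"):
    im=vision.get_image(cam); C=cloud(im)
    L=sel(C,380,520,-440,-320,70,79); print(cam,"pin",L.mean(0) if len(L) else 0,len(L))
    L=sel(C,420,500,-430,-340,44,52); print("lever",rect(L) if len(L)>3 else 0)
    print([(round(r["conf"],2),np.array(r["centre"]),atz(im,r["centre"],65)) for r in vision.spot_point(cam,"tally_pin")[:2]])
im=vision.get_image("top")["image"][180:250,400:490,::-1]; cv2.imwrite("pics/t10.png",cv2.resize(im,None,fx=7,fy=7,interpolation=cv2.INTER_CUBIC))
E
```

```text
[ 443.8 -400.1   55.2] [-18.   10.2  11.8]
top pin 0 0
lever (array([ 464.1, -348.8]), array([21. , 41.9]), 48.8, 26)
[(0.42, array([393. , 205.3]), array([ 503.5, -205.1,   65. ])), (0.4, array([329.7, 206. ]), array([506.3,  -8.8,  65. ]))]
scene pin [ 450.7 -395.1   74.6] 20
lever (array([ 456.9, -371.6]), array([67.4, 41.2]), 65.2, 63)
[(0.61, array([270.8, 101.1]), array([ 451.5, -400.4,   65. ])), (0.37, array([275.5, 109. ]), array([ 454. , -359.5,   65. ]))]
```

Request:
carry_out --targets '[1,-0.0085,0.0038,0,0,0,0,1,-0.0205,0.0068,0,0,0,0,1,-0.0335,0.0143,0,0,0,0,1,-0.0435,0.0253,0,0,0,0,1,-0.055,0.037,0,0,0,0,1,-0.07,0.05,0,0,0,0,1,-0.09,0.06,0,0,0,0,1,-0.09,0.06,0.04,0,0,0,1,-0.09,0.06,0.09,0,0,0,1,-0.09,0.02,0.14,0,0,0,1,-0.12,-0.02,0.18,0,0,0,1,-0.15,-0.06,0.2,0,0,0,1,-0.18,-0.1,0.22,0,0,0,1,-0.21,-0.14,0.22,0,0,0,1,-0.21,-0.14,0.22,0,0,0]'

```text
t: 29.55
tool_pos: [236.3, -546.1, 278.5]
tcp_rot: [0.311, 0.951, -0.003, 0.002]
ft_force: [-0.5, 0.1, 1.0]
opening: 0.0
gripper_force: 0.0
```

```bash
python3 - <<'E'
from hand import *
s=sensors.state(); print(s["tool_pos"],s["t"],s["ft_force"])
for cam in("top","scene"):
    im=vision.get_image(cam); C=cloud(im); save(im,cam+"11")
    L=sel(C,380,520,-440,-320,70,82); print(cam,"pin",L.mean(0) if len(L) else 0,len(L))
    print("scoop walls",rect(sel(C,440,700,-30,110,20,62)))
    for r in vision.spot_point(cam,"bead1"): 
        P=atz(im,r["centre"],17); print(round(r["conf"],2),P,tray(P))
i=cv2.imread("pics/top11.png")[90:330,170:500]; cv2.imwrite("pics/t11.png",cv2.resize(i,None,fx=2.4,fy=2.4,interpolation=cv2.INTER_CUBIC))
E
```

```text
walls (array([0., 0.]), array([0., 0.]), 0.0, 0) all (array([0., 0.]), array([0., 0.]), 0.0, 0)
backtop z nan
floor plane [0. 0. 0.] 0
[ 234.  -548.7  278.6] 29.6 [-2.6 -0.3  1.8]
top pin [ 416.4 -380.9   74.7] 13
scoop walls (array([564. ,  39.9]), array([159.1, 100.1]), 4.2, 429)
0.55 [510.3 186.5  17. ] [-105.7  -75.4]
0.53 [ 505.9 -197.2   17. ] [-438.6 -266.3]
0.52 [ 505.2 -183.4   17. ] [-426.9 -258.7]
0.5 [404.1 261.5  17. ] [-95.   54.2]
0.48 [401.4 282.6  17. ] [-78.1  67.2]
0.41 [ 527.2 -158.8   17. ] [-394.6 -265.1]
scene pin [ 416.5 -380.9   75.4] 10
scoop walls (array([567.1,  41.3]), array([160.9, 103.2]), 5.0, 763)
0.61 [399.3 279.9  17. ] [-81.5  67.7]
0.59 [ 515.3 -197.2   17. ] [-433.7 -274.4]
0.59 [ 517.2 -155.8   17. ] [-397.1 -255. ]
0.57 [398.3 258.9  17. ] [-100.1   57.9]
0.55 [ 516.5 -172.7   17. ] [-412.1 -263. ]
0.44 [510.3 190.4  17. ] [-102.4  -73.4]
  return _methods._mean(a, axis=axis, dtype=dtype,
  ret = ret.dtype.type(ret / rcount)
```

View pics/t11.png

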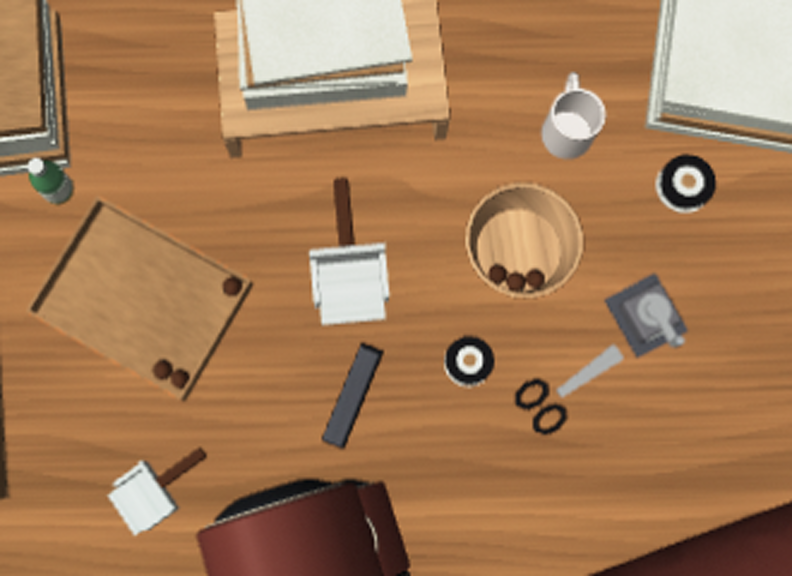

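The picture shows three beads in the basket at about (515,278) and three still in the tray. The scoop lies flat at (350,285), the lever is back at rest, and the bystanders have not moved.

```bash
python3 -c "
from h import *
print(bot.hand_in())"
```

```text
the job is handed in; nothing more can be done
None
```

The job is handed in at about 30 s: the scoop was drawn out, set down flat and retaken, three beads are in the basket and three still in the tray, the lever was pushed firmly to its stop and is back at rest, and the scoop lies flat on the open table.

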